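# Make up two soapstone lesson kits

### The arm

A 6-joint arm with a two-finger parallel gripper is mounted at the origin on the work surface. World frame = base frame: x ahead of the robot, y to its left, z up, the work surface at z = 0. Lengths are in m, angles in rad, forces in N, time in s.
With the tool pointing down it reaches from about 0.35 to 0.775 m from the base axis. Payload 5.5 kg.
Tool frame: the origin (TCP) lies at the very end of the fingers, on their centre line; the grasp point (between the pads) lies 19 mm behind it; z points along the fingers, x is the direction in which the jaws open and shut, and the axes are right-handed (so a half turn about z gives the same grasp; the last joint's range is limited). The gripper opens to 85 mm and grips with 20 to 120 N. Pads are 22 mm wide; open, the fingers measure 114 mm over their backs; the gripper's body (76 mm by 85 mm) begins 54 mm behind the grasp point. The pads swing forward as they close: fully open they stand 13 mm farther back than shut.
Start: joints at [1.005, 0.313, 0.046, 1.304, 0, 1.431], TCP at [0.238, 0.524, 0.231] pointing down, gripper open.
Joint ranges: [-2.76, 2.76], [-0.86, 1.69], [-1.03, 1.26], [-2.2, 2.34], [-1.47, 1.5], [-3.14, 3.14]. Speed limits (rad/s): [2.57, 2.57, 3.14, 3.14, 3.14, 3.14].

### API

Orientations are given as a unit quaternion [w, x, y, z].
In Python, from workcell import monitor, eyes, ticket gives the robot as it stands.
- The arm moves only by the tool send_rows, never from a script. Its argument "targets" is a list of rows, each a list of 5 numbers: the shift along the world's x, y, z in m, then the turn about the world's z in degrees, then the closure in counts, from 0 (fully open) to 255 (shut). A call has 1 to 12 rows; each row shifts and turns the commanded pose from where the row before left it; what a row does not reach is not made up. A row lasts 1/10 s, in which the tool goes at most 50 mm and 8.59 degrees, less where a joint would pass 70% of its speed; a pose out of reach is approached as far as the arm can. A call is refused whole if a number of a shift passes 0.05 or a number of a turn 8.59, either way. A call with a gripper value outside its range is refused whole. The fingers move at their own pace and stop on an object; "newtons" is the grip in N (left out, the last holds). Time passes only in rows, so rows that do not move let the fingers close. It gives the time, the measured TCP pose, the force and the opening at its end, in the units of the state.
- monitor.get_state(): the state, without advancing time (a new reading comes with each control period).
- eyes.read_camera(name): name is "scene" or "top" or "wrist"; returns a dict with "img" (420x560x3 uint8, red, green, blue), "z_map" (420x560 float32, m along the optical axis (not along the pixel's ray), 0 where there is no reading), "camera_matrix" (3x3 intrinsics, pixels), "pose" (4x4, takes a point from camera to world coordinates); the wrist camera has in their place "T_tool_cam" (4x4, takes a point from camera to tool coordinates, whose origin is the TCP and whose axes are the tool frame's). Camera axes: x right, y down, z forward; pixel columns grow to the right and rows downward; lengths in m; the calibration is good to about 2 mm. A picture is of the moment at which its call begins: read the wrist's pose just before it.
- ticket.hand_in(): hands the job in, once; it reports no verdict.
Trained networks look in the newest picture that a camera, given by its name, has taken for a name from the list of things; names that differ only in an ending like _2 or _b are one class to them, and where a whole thing is asked for, a point or a joint stands for the part that bears it (a point fixed in the world has none). Each returns a list of dicts, best first, with "conf" (0 to 1); they miss things now and then, are a little off and sometimes report something else, mostly with a low value. They report only what shows in the picture. A call takes as long as a camera call. They do not tell look-alikes from the thing itself.
- eyes.spot_in(name, camera): "xyz" ([x, y, z] in m, in world coordinates, good to about 4 mm: the middle of the surface that is visible of it).
- eyes.tip_of(name, camera): "xyz" ([x, y, z] in m, in world coordinates, good to about 4 mm: a listed point, or the origin of a listed thing).
The state is a dict: "clock": time; "joint_pos": joint angles; "qvel": joint speeds; "tau": joint torques, N m; "tcp_pos": TCP position; "orientation": TCP orientation; "wrist_force": force on the tool from outside, world axes, zero at the start; "ft_torque": the same for the moment, N m; "finger_gap": finger opening in m.
Only numpy, scipy, OpenCV 4.12 (cv2) and the standard library are available. Lean on these libraries where they do the work, as an engineer would, in place of code of your own. Each camera call takes 0.05 s, during which the arm holds its last target.

### The job

Make up two carving-lesson kits: in the wider, three-bay tray lay the rasp in the long bay and put the large egg and the pink pot in the two short bays, one in each, either way round; in the narrow, two-bay tray lay the sanding block along the longer bay and put the small egg in the shorter bay. Everything ends flat on the tray floors, eggs standing on their feet, pot and sanding block the same way up as you found them. Set the stone pieces down without dropping them, and leave the stone offcut and the wax tin where they are.

Things in the scene. Friction and masses are not known exactly. Their poses are not given: they have to be found in the camera images.
- rasp_mid (a point): Short half-round rasp lying flat, 200 mm long. Point: middle of its length, 13 mm above what it rests on; x along it towards the blade, z up. Straight-sided wooden handle, 24 wide, 26 high, from 100 mm behind the point to 15 ahead; thin steel blade, 18 wide, 15 to 100 mm ahead, 10 mm off the bench. Balances 8 mm behind the point: grasp the handle there.
- large_egg_mid (a point): The larger of two grey soapstone eggs, standing on a small flat foot, blunt end down: 52 mm across at its widest (30 mm above its foot), 70 mm high. This point is on its axis half-way up (35 mm above its foot); z up.
- small_egg_mid (a point): The smaller of two grey soapstone eggs, standing on a small flat foot, blunt end down: 40 mm across at its widest (23 mm above its foot), 54 mm high. This point is on its axis half-way up (27 mm above its foot); z up.
- pot_mid (a point): A small round pink soapstone pot, open at the top, 54 mm across, 32 mm high, straight-sided above its slightly bevelled foot. This point is on its axis half-way up (16 mm above its underside); z up.
- block_mid (a point): A sanding block of cork with a thin dark abrasive face underneath: 80 mm long (its x axis), 45 mm wide (y), 30 mm high (z up). This point is its centre, 15 mm above its underside.
- big_tray: Wider wooden tray, fixed, 238 (x) by 148 mm (y). Origin: centre of its underside, on the bench; z up. Floor 6 mm above the bench; rims and dividers 6 mm thick, 10 mm above the floor. Long bay on the -y side, 226 x 60 mm, centred at (0, -38) mm; on the +y side two short bays, each 110 (x) by 70 (y), centred at (-58, 33) and (58, 33) mm.
- small_tray: Narrow wooden tray, fixed, 190 (x) by 84 mm (y). Origin: centre of its underside, on the bench; z up. Floor 6 mm above the bench; rims and divider 6 mm thick, 10 mm above the floor. Two bays: the longer, 104 (x) by 72 (y), centred at (-37, 0) mm; the shorter, 68 (x) by 72 (y), centred at (55, 0) mm.
- offcut_mid (a point): A chunky grey stone offcut, about 55 x 45 mm and 40 mm high, standing loose among the stock; to be left alone. This point is 18 mm above its underside, over the middle.
- wax_tin_mid (a point): A closed round metal tin of wax, 50 mm across, 40 mm high, standing loose among the stock; to be left alone. This point is its centre, 20 mm above its underside.
Mind the look-alikes: they are no part of the job. Leave any purple look-alike of the part that bears small_egg_mid alone. Leave any yellow look-alike of the part that bears large_egg_mid alone.

How it is judged:
At the end, for the whole second after the job is handed in: Rasp, large egg and pot in the wider tray, block and small egg in the narrow one, each with its centre inside its own bay, resting on the floor (within 5 mm), still; eggs, pot and block upright within 0.12 rad, rasp level within 0.1 rad and along its bay within 0.3, block along its tray within 0.7 (x of rasp_mid in the frame of big_tray between -0.02 and 0.02 m and y of rasp_mid in the frame of big_tray between -0.062 and -0.014 m and z of rasp_mid in the frame of big_tray between 0.014 and 0.024 m and linear speed of each of rasp, block, small_egg below 0.01 m/s and angle between rasp_mid's own x axis and vertical between 1.4708 and 1.6708 rad and angle between the x axis of rasp_mid and the x axis of big_tray, either way round below 0.3 rad and ((x of large_egg_mid in the frame of big_tray between -0.092 and -0.024 m and y of large_egg_mid in the frame of big_tray between 0.015 and 0.051 m and z of large_egg_mid in the frame of big_tray between 0.036 and 0.046 m and angle between each of large_egg_mid, pot_mid's own z axis and vertical below 0.12 rad and linear speed of each of large_egg, pot below 0.01 m/s and x of pot_mid in the frame of big_tray between 0.024 and 0.092 m and y of pot_mid in the frame of big_tray between 0.015 and 0.051 m and z of pot_mid in the frame of big_tray between 0.017 and 0.027 m) or (x of large_egg_mid in the frame of big_tray between 0.024 and 0.092 m and y of large_egg_mid in the frame of big_tray between 0.015 and 0.051 m and z of large_egg_mid in the frame of big_tray between 0.036 and 0.046 m and angle between each of large_egg_mid, pot_mid's own z axis and vertical below 0.12 rad and linear speed of each of large_egg, pot below 0.01 m/s and x of pot_mid in the frame of big_tray between -0.092 and -0.024 m and y of pot_mid in the frame of big_tray between 0.015 and 0.051 m and z of pot_mid in the frame of big_tray between 0.017 and 0.027 m)) and x of block_mid in the frame of small_tray between -0.059 and -0.015 m and y of block_mid in the frame of small_tray between -0.02 and 0.02 m and z of block_mid in the frame of small_tray between 0.016 and 0.026 m and angle between each of block_mid, small_egg_mid's own z axis and vertical below 0.12 rad and angle between the x axis of block_mid and the x axis of small_tray, either way round below 0.7 rad and x of small_egg_mid in the frame of small_tray between 0.035 and 0.075 m and y of small_egg_mid in the frame of small_tray between -0.022 and 0.022 m and z of small_egg_mid in the frame of small_tray between 0.028 and 0.038 m); the robot touches nothing.
It fails at once if the offcut or the wax tin is pushed or carried more than 30 mm from where it lay (distance of any of offcut_mid, wax_tin_mid from where it was at the start of the episode above 0.03 m).
It fails at once if the large egg is dropped: it falls free, more than about 15 mm above what it lands on (contact force between the fingers and large_egg below 0.01 N and height (world z) of large_egg_mid above 0.051 m and linear speed of large_egg above 0.35 m/s).
It fails at once if the small egg is dropped: it falls free, more than about 15 mm above what it lands on (contact force between the fingers and small_egg below 0.01 N and height (world z) of small_egg_mid above 0.043 m and linear speed of small_egg above 0.35 m/s).
It fails at once if the pot is dropped: it falls free, more than about 15 mm above what it lands on (contact force between the fingers and pot below 0.01 N and height (world z) of pot_mid above 0.032 m and linear speed of pot above 0.35 m/s).
It also fails if it takes over 141 s, if anything falls off the work surface, if the arm or the gripper's body presses on something with over 40 N, if the wrist force passes 120 N, or if a joint passes its speed limit or range.

## Working session

There is one attempt and no reset: what is moved stays moved. The work goes in short steps, Python scripts to look and compute and a tool call to move; the robot and the scene stay as the last step left them, time stands still between calls to the robot, and variables do not carry over. Pictures are saved under pics/ and viewed, and the job is handed in when it is done.

Besides the shell and the picture viewer there is one more tool, called after ">>>" as a command line: name --pt "numbers of a row" for each row, then --argument value for the rest. send_rows: Moves the arm, as the interface text tells. Its arguments: {"type":"object","properties":{"targets":{"type":"array"},"newtons":{"type":"number"}},"required":["targets"]}

```bash
ls; mkdir -p pics; python3 - <<'E'
from workcell import monitor, eyes, ticket
import cv2,numpy as np
s=monitor.get_state()
print({k:np.round(v,3) if not isinstance(v,dict) else v for k,v in s.items()})
for c in ["top","scene"]:
    r=eyes.read_camera(c); cv2.imwrite(f"pics/{c}0.png",r["img"][:,:,::-1]); np.savez(f"{c}0.npz",**{k:r[k] for k in r})
    print(c,r["camera_matrix"].tolist(),np.round(r["pose"],3).tolist())
    for n in ["rasp_mid","large_egg_mid","small_egg_mid","pot_mid","block_mid","big_tray","small_tray","offcut_mid","wax_tin_mid"]:
        print(n,[(np.round(d["xyz"],3).tolist(),round(d["conf"],2)) for d in eyes.tip_of(n,c)])
print(monitor.get_state()["clock"])
E
```

```text
pics
{'clock': np.float64(0.0), 'joint_pos': array([1.005, 0.314, 0.045, 1.304, 0.   , 1.431]), 'qvel': array([ 0.   ,  0.   , -0.002, -0.   , -0.   , -0.   ]), 'tau': array([-2.0000e-03, -4.8064e+01,  2.9853e+01,  2.0000e-02, -0.0000e+00,
        0.0000e+00]), 'tcp_pos': array([0.237, 0.523, 0.23 ]), 'orientation': array([ 0.   ,  0.841,  0.542, -0.001]), 'wrist_force': array([-0.231, -0.6  ,  0.129]), 'ft_torque': array([ 0.027,  0.051, -0.01 ]), 'finger_gap': np.float64(0.085)}
top [[420.1011870187965, 0.0, 278.7306300592947], [0.0, 420.1011870187965, 212.365607739995], [0.0, 0.0, 1.0]] [[0.027, -0.989, 0.145, 0.392], [-0.998, -0.034, -0.046, 0.015], [0.05, -0.144, -0.988, 0.789], [0.0, 0.0, 0.0, 1.0]]
rasp_mid [([0.66, -0.035, 0.012], 0.65)]
large_egg_mid [([0.544, 0.002, 0.035], 0.93), ([0.338, -0.08, 0.032], 0.72)]
small_egg_mid [([0.55, 0.109, 0.027], 0.83), ([0.632, 0.125, 0.024], 0.62)]
pot_mid [([0.432, -0.106, 0.019], 0.67)]
block_mid [([0.442, -0.003, 0.019], 0.84)]
big_tray [([0.492, -0.297, -0.003], 0.79)]
small_tray [([0.496, 0.277, -0.0], 0.81)]
offcut_mid [([0.439, 0.106, 0.02], 0.66)]
wax_tin_mid [([0.548, -0.112, 0.02], 0.83)]
scene [[410.16258406719516, 0.0, 277.43923376719613], [0.0, 410.16258406719516, 210.55644437309485], [0.0, 0.0, 1.0]] [[0.794, 0.503, -0.342, 0.773], [0.608, -0.666, 0.432, -0.343], [-0.011, -0.551, -0.834, 0.74], [0.0, 0.0, 0.0, 1.0]]
rasp_mid []
large_egg_mid [([0.544, -0.005, 0.032], 0.72), ([0.334, -0.081, 0.032], 0.65)]
small_egg_mid [([0.553, 0.111, 0.03], 0.87), ([0.632, 0.128, 0.025], 0.85)]
pot_mid [([0.433, -0.106, 0.017], 0.68), ([0.548, -0.111, 0.019], 0.63)]
block_mid [([0.442, 0.001, 0.011], 0.9)]
big_tray [([0.494, -0.298, -0.002], 0.78)]
small_tray [([0.492, 0.278, -0.003], 0.81)]
offcut_mid [([0.439, 0.104, 0.017], 0.61)]
wax_tin_mid [([0.549, -0.113, 0.018], 0.83)]
1.0
```

View pics/top0.png

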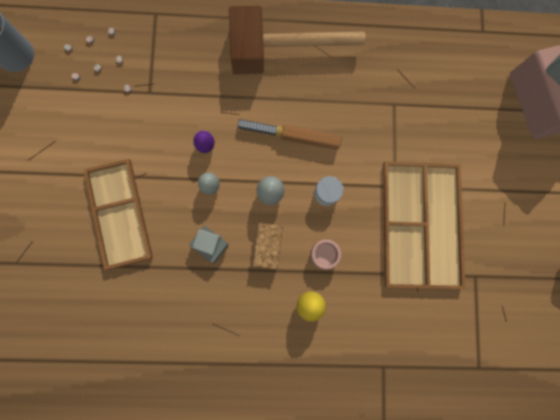

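View pics/scene0.png

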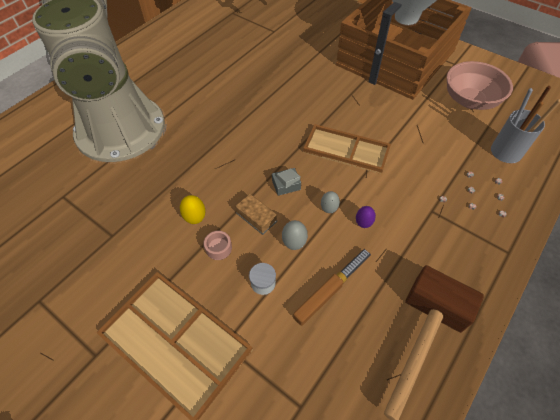

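Candidates in the top picture:
- Large egg: grey (270,190) or yellow look-alike (311,306). I choose the grey one.
- Small egg: grey (208,183) or purple look-alike (204,141). I choose the grey one.
- Pot: pink (326,254) or tin (329,190). I choose the pink one.
- Block: cork (268,246) or offcut (208,245). I choose the cork.
- Rasp: (290,133) or the mallet (300,40). I choose the rasp.

Next I measure these from depth and check the choices in one close crop.

```bash
cat > h.py <<'E'
import numpy as np,cv2
def cloud(r,T=None):
    K=r["camera_matrix"];T=r["pose"] if T is None else T
    z=r["z_map"];v,u=np.mgrid[:z.shape[0],:z.shape[1]]
    P=np.stack([(u-K[0,2])*z/K[0,0],(v-K[1,2])*z/K[1,1],z],-1)
    W=P@T[:3,:3].T+T[:3,3]; W[z==0]=np.nan
    return W
def near(W,c,rad,zlo,zhi):
    d=np.hypot(W[...,0]-c[0],W[...,1]-c[1])
    return (d<rad)&(W[...,2]>zlo)&(W[...,2]<zhi)
E
python3 - <<'E'
from h import *
for c in ["top","scene"]:
    r=np.load(c+"0.npz");W=cloud(r);im=r["img"]
    m0=near(W,(0.48,0.0),0.5,-.02,.02);print(c,"bench z",np.nanmedian(W[m0][:,2]))
    for n,p,rad,zl in [("rasp",(.66,-.03),.12,.012),("block",(.442,-.002),.055,.02),("pot",(.432,-.106),.04,.015),("legg",(.544,0),.04,.015),("segg",(.55,.11),.035,.012),("purple",(.632,.126),.03,.012),("yel",(.336,-.08),.04,.015),("off",(.439,.105),.05,.015),("tin",(.549,-.112),.035,.03)]:
        m=near(W,p,rad,zl,.1);q=W[m]
        rc=cv2.minAreaRect((q[:,:2]*1000).astype(np.float32))
        print(n,m.sum(),"min",q.min(0).round(3),"max",q.max(0).round(3),"rect",np.round(rc[0],1),np.round(rc[1],1),round(rc[2],1),"box",cv2.boxPoints(rc).round(0).tolist() if n in("rasp","block","off") else "")
    for n,p,rad in [("big",(.493,-.297),.16),("small",(.494,.277),.12)]:
        m=near(W,p,rad,.010,.03).astype(np.uint8)
        k,l,st,_=cv2.connectedComponentsWithStats(m);i=1+np.argmax(st[1:,4]);q=W[l==i]
        rc=cv2.minAreaRect((q[:,:2]*1000).astype(np.float32));print(n,rc,cv2.boxPoints(rc).round(0).tolist(),"z",np.median(q[:,2]))
r=np.load("top0.npz")
cv2.imwrite("pics/crop.png",cv2.resize(r["img"][100:330,170:380,::-1],None,fx=2.5,fy=2.5,interpolation=cv2.INTER_CUBIC))
E
```

```text
top bench z 0.0008092809801004686
rasp 1513 min [ 0.54  -0.135  0.012] max [0.684 0.064 0.074] rect [606.1 -29.1] [200.  132.2] 82.8 box [[528.0, -120.0], [659.0, -137.0], [684.0, 62.0], [553.0, 78.0]]
block 1098 min [ 0.401 -0.025  0.022] max [0.483 0.024 0.035] rect [441.9  -0.7] [45.1 80. ] 84.4 box [[400.0, -19.0], [479.0, -27.0], [484.0, 18.0], [404.0, 26.0]]
pot 341 min [ 0.403 -0.133  0.015] max [ 0.456 -0.08   0.036] rect [ 429.3 -106.8] [52.1 53.2] 2.5 box 
legg 630 min [ 0.518 -0.026  0.026] max [0.568 0.023 0.074] rect [541.7  -1.8] [49.1 48.8] 34.4 box 
segg 377 min [0.534 0.092 0.018] max [0.571 0.129 0.058] rect [551.9 110.4] [35.5 37.8] 11.0 box 
purple 382 min [0.613 0.105 0.016] max [0.65  0.143 0.057] rect [631.7 123.5] [36.4 37.7] 82.1 box 
yel 690 min [ 0.312 -0.105  0.026] max [ 0.362 -0.055  0.073] rect [337.8 -79.6] [49.5 49.8] 33.3 box 
off 793 min [0.41  0.072 0.015] max [0.474 0.14  0.046] rect [442.8 105.8] [55.9 46.8] 55.4 box [[408.0, 96.0], [446.0, 70.0], [478.0, 116.0], [439.0, 142.0]]
tin 579 min [ 0.523 -0.134  0.033] max [ 0.573 -0.086  0.045] rect [
[... 1268 characters left out ...]
ct [342.3 -83.2] [47.6 43. ] 32.7 box 
off 487 min [0.409 0.072 0.015] max [0.475 0.138 0.043] rect [443.7 106.3] [56.5 48.4] 54.3 box [[408.0, 98.0], [447.0, 69.0], [480.0, 115.0], [441.0, 143.0]]
tin 549 min [ 0.524 -0.135  0.03 ] max [ 0.574 -0.086  0.042] rect [ 549.1 -110.7] [49.  48.6] 34.0 box 
big ((494.29486083984375, -294.2491455078125), (239.12796020507812, 148.27835083007812), 0.21931618452072144) [[374.0, -221.0], [375.0, -369.0], [614.0, -368.0], [614.0, -220.0]] z 0.014514310218091242
small ((494.4684753417969, 276.72613525390625), (190.38795471191406, 88.97142028808594), 16.709980010986328) [[391.0, 292.0], [416.0, 207.0], [598.0, 261.0], [573.0, 347.0]] z 0.01418938506787848
```

View pics/crop.png

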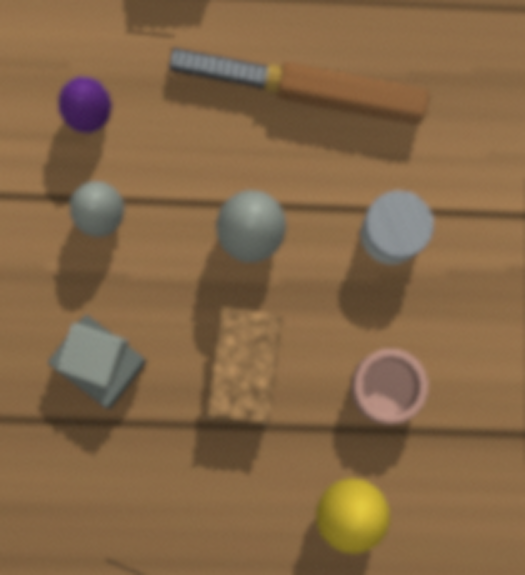

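The crop matches the descriptions. Grey large egg is at (250,226), small egg (97,208), pink pot (390,386), cork block (245,365) and rasp (300,82, blade left); purple and yellow are separate. Next I get the rasp line.

```bash
python3 - <<'E'
from h import *
for c in ["top","scene"]:
    r=np.load(c+"0.npz");W=cloud(r)
    m=(W[...,0]>.625)&(W[...,0]<.72)&(W[...,1]<.09)&(W[...,1]>-.16)&(W[...,2]>.008)&(W[...,2]<.05)
    q=W[m];rc=cv2.minAreaRect((q[:,:2]*1000).astype(np.float32))
    print(c,rc,cv2.boxPoints(rc).round(1).tolist())
    h=q[q[:,2]>.02]; rc=cv2.minAreaRect((h[:,:2]*1000).astype(np.float32)); print("handle",rc,cv2.boxPoints(rc).round(1).tolist(),h[:,2].max())
E
```

```text
top ((659.6483154296875, -35.79216766357422), (199.88340759277344, 24.79041862487793), 81.06956481933594) [[631.9000244140625, -132.60000610351562], [656.4000244140625, -136.39999389648438], [687.4000244140625, 61.0], [662.9000244140625, 64.9000015258789]]
handle ((659.3111572265625, -37.937744140625), (195.5395965576172, 24.79041862487793), 81.06956481933594) [[631.9000244140625, -132.60000610351562], [656.4000244140625, -136.39999389648438], [686.7000122070312, 56.70000076293945], [662.2000122070312, 60.599998474121094]] 0.03096508713384205
scene ((660.8343505859375, -35.43580627441406), (200.12258911132812, 24.911060333251953), 81.72376251220703) [[634.0999755859375, -132.6999969482422], [658.7999877929688, -136.1999969482422], [687.5999755859375, 61.79999923706055], [662.9000244140625, 65.4000015258789]]
handle ((659.75341796875, -45.21269989013672), (180.00863647460938, 24.487295150756836), 81.41130065917969) [[634.2000122070312, -132.39999389648438], [658.4000244140625, -136.0], [685.2999877929688, 42.0], [661.0999755859375, 45.599998474121094]] 0.028895497511836732
```

>>> send_rows --pt "0.028 -0.038 0 -6 0" --pt "0.028 -0.038 0 -6 0" --pt "0.028 -0.038 0 -6 0" --pt "0.028 -0.038 0 -6 0" --pt "0.028 -0.038 0 -6 0" --pt "0.028 -0.038 0 -6 0" --pt "0.028 -0.038 0 -6 0" --pt "0.028 -0.038 0 -6 0" --pt "0.028 -0.038 0 -6 0" --pt "0.028 -0.038 0 -6 0" --pt "0.028 -0.038 0 -6 0" --pt "0.028 -0.038 0 -6 0" --newtons 40

```text
clock: 2.2
tcp_pos: [0.5745, 0.0659, 0.2315]
orientation: [-0.0, 0.998, -0.058, 0.0]
wrist_force: [1.0, 0.7, -0.3]
finger_gap: 0.0855
```

>>> send_rows --pt "0.028 -0.037 -0.03 -2 0" --pt "0.028 -0.037 -0.03 0 0" --pt "0.028 -0.037 -0.03 0 0" --pt "0 0 0 0 0" --pt "0 0 0 0 0"

```text
clock: 2.7
tcp_pos: [0.6489, -0.0336, 0.1482]
orientation: [-0.0, 0.997, -0.074, -0.002]
wrist_force: [-0.5, -0.4, 0.1]
finger_gap: 0.0856
```

```bash
cat >> h.py <<'E'
from scipy.spatial.transform import Rotation as R
def wrist():
    from workcell import monitor, eyes
    s=monitor.get_state();r=eyes.read_camera("wrist")
    q=s["orientation"];T=np.eye(4);T[:3,:3]=R.from_quat([q[1],q[2],q[3],q[0]]).as_matrix();T[:3,3]=s["tcp_pos"]
    return s,r,cloud(r,T@r["T_tool_cam"])
E
python3 - <<'E'
from h import *
s,r,W=wrist();print(s["tcp_pos"],s["clock"]);cv2.imwrite("pics/w1.png",r["img"][:,:,::-1])
print(r["T_tool_cam"].round(3).tolist())
m=(W[...,0]>.625)&(W[...,0]<.72)&(W[...,1]<.09)&(W[...,1]>-.16)&(W[...,2]>.008)&(W[...,2]<.05)
q=W[m];rc=cv2.minAreaRect((q[:,:2]*1000).astype(np.float32))
print(rc,cv2.boxPoints(rc).round(1).tolist())
E
```

```text
[ 0.64889956 -0.03356786  0.14822637] 2.7
[[1.0, -0.0, -0.0, -0.0], [0.0, 0.965, 0.261, -0.067], [0.0, -0.261, 0.965, -0.141], [0.0, 0.0, 0.0, 1.0]]
((660.4243774414062, -34.18867492675781), (199.0373077392578, 23.750699996948242), 81.51419830322266) [[634.0, -130.89999389648438], [657.5, -134.39999389648438], [686.9000244140625, 62.5], [663.4000244140625, 66.0]]
```

View pics/w1.png

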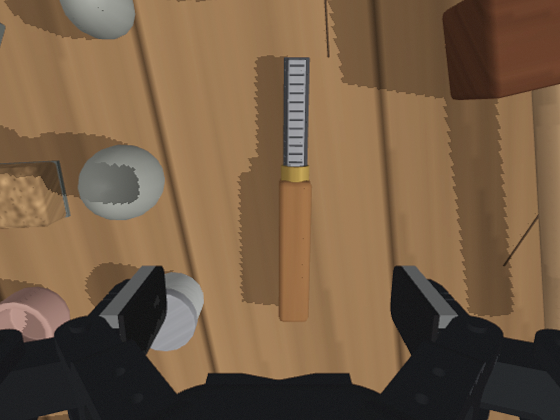

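The wrist view shows the rasp between the open jaws, with the handle at (295,250) and blade up at (296,110). Mallet and tin are clear of the fingers. Going down.

>>> send_rows --pt "0.005 -0.005 -0.02 0 0" --pt "0.005 -0.0045 -0.03 0 0" --pt "0 0 -0.03 0 0" --pt "0 0 -0.03 0 0" --pt "0 0 0 0 0" --pt "0 0 0 0 0"

```text
clock: 3.35
tcp_pos: [0.6596, -0.0411, 0.0415]
orientation: [0.0, 0.997, -0.072, 0.0]
wrist_force: [0.5, 0.1, 1.0]
finger_gap: 0.0852
```

>>> send_rows --pt "0 -0.002 -0.02 0 0" --pt "0 0 -0.01 0 0" --pt "0 0 -0.006 0 0" --pt "0 0 0 0 0" --pt "0 0 0 0 0" --pt "0 0 0 0 0"

```text
clock: 3.95
tcp_pos: [0.6602, -0.0443, 0.0048]
orientation: [0.0, 0.997, -0.073, 0.001]
wrist_force: [-0.3, -1.1, 0.5]
finger_gap: 0.0854
```

>>> send_rows --pt "0 0 0 0 255" --pt "0 0 0 0 255" --pt "0 0 0 0 255" --pt "0 0 0 0 255" --pt "0 0 0 0 255" --pt "0 0 0 0 255" --pt "0 0 0 0 255" --pt "0 0 0 0 255" --pt "0 0 0 0 255" --pt "0 0 0 0 255" --newtons 50

```text
clock: 4.95
tcp_pos: [0.6598, -0.0443, 0.0041]
orientation: [0.0, 0.997, -0.073, 0.0]
wrist_force: [0.1, -0.9, 2.7]
finger_gap: 0.0229
```

Gripped at 23 mm. Lifting, then checking.

>>> send_rows --pt "0 0 0.01 0 255" --pt "0 0 0.02 0 255" --pt "0 0 0.03 0 255" --pt "0 0 0.03 0 255" --pt "0 0 0.03 0 255" --pt "0 0 0.02 0 255" --pt "0 0 0 0 255" --pt "0 0 0 0 255"

```text
clock: 5.75
tcp_pos: [0.6593, -0.0442, 0.1436]
orientation: [0.0, 0.997, -0.073, -0.0]
wrist_force: [-0.2, 0.6, -2.1]
finger_gap: 0.0233
```

```bash
python3 - <<'E'
from h import *
s,r,W=wrist();cv2.imwrite("pics/w2.png",r["img"][:,:,::-1])
from workcell import eyes
a=eyes.read_camera("scene");cv2.imwrite("pics/s2.png",a["img"][:,:,::-1])
print(s["tcp_pos"],s["wrist_force"],s["ft_torque"],s["finger_gap"])
W=cloud(a);np.save("W2.npy",W)
t=s["tcp_pos"]
m=near(W,t[:2],.12,.03,.4);q=W[m]-t
# columns along jaw axis
ang=np.radians(-8.4);c,sn=np.cos(ang),np.sin(ang)
u=q[:,0]*c+q[:,1]*sn;v=-q[:,0]*sn+q[:,1]*c
for lo in range(-50,50,5):
    k=(u>lo/1e3)&(u<(lo+5)/1e3)&(abs(v)<.015)
    if k.sum(): print(lo,k.sum(),q[k,2].min().round(4),q[k,2].max().round(4))
E
```

```text
[ 0.65931015 -0.04420047  0.14359913] [-0.1670623   0.606628   -2.14403184] [-0.00778597 -0.02765529  0.0282268 ] 0.023342438157085386
-50 80 0.0501 0.1027
-45 71 0.046 0.107
-40 49 0.0447 0.1074
-35 33 0.0411 0.1689
-30 4 0.0238 0.0526
-25 26 0.0036 0.052
-20 39 0.003 0.0704
-15 121 0.0103 0.0753
-10 60 0.0178 0.0862
-5 51 0.0177 0.082
0 39 0.0172 0.0839
5 24 0.0175 0.0209
10 41 -0.0026 0.053
15 65 0.001 0.1035
20 173 0.0058 0.1071
25 91 0.0188 0.1758
30 351 0.0447 0.2435
35 498 0.0428 0.2424
40 98 0.0452 0.1134
45 94 0.053 0.1044
```

View pics/w2.png

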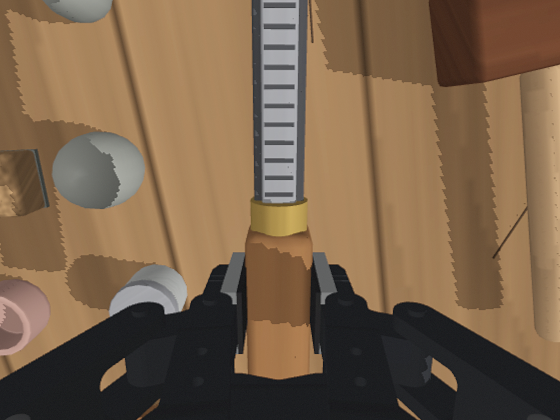

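View pics/s2.png

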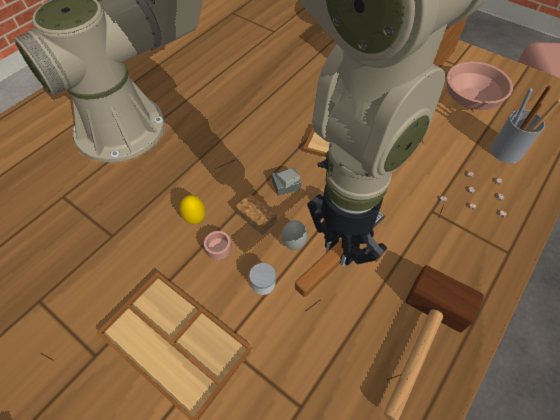

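>>> send_rows --pt "-0.0145 -0.024 0 -6.8 255" --pt "-0.0145 -0.024 0 -6.8 255" --pt "-0.0145 -0.024 0 -6.8 255" --pt "-0.0145 -0.024 0 -6.8 255" --pt "-0.0145 -0.024 0 -6.8 255" --pt "-0.0145 -0.024 0 -6.8 255" --pt "-0.0145 -0.024 0 -6.8 255" --pt "-0.0145 -0.024 0 -6.8 255" --pt "-0.0145 -0.024 0 -6.8 255" --pt "-0.0145 -0.024 0 -6.8 255" --pt "-0.0145 -0.024 0 -6.8 255" --pt "-0.0145 -0.024 0 -6.8 255"

```text
clock: 7.05
tcp_pos: [0.4839, -0.3324, 0.1419]
orientation: [-0.0, -0.705, 0.709, 0.002]
wrist_force: [-0.1, 0.4, -1.3]
finger_gap: 0.0231
```

>>> send_rows --pt "0 0 -0.03 0 255" --pt "0 0 -0.03 0 255" --pt "0 0 -0.02 0 255" --pt "0 0 0 0 255" --pt "0 0 0 0 255" --pt "0 0 0 0 255"

```text
clock: 7.65
tcp_pos: [0.4861, -0.3326, 0.0647]
orientation: [0.0, 0.707, -0.707, 0.001]
wrist_force: [0.4, 0.2, -1.8]
finger_gap: 0.0226
```

```bash
python3 - <<'E'
from h import *
s,r,W=wrist();cv2.imwrite("pics/w3.png",r["img"][:,:,::-1])
from workcell import eyes
a=eyes.read_camera("top");cv2.imwrite("pics/t3.png",a["img"][:,:,::-1])
print(s["tcp_pos"],s["orientation"],s["finger_gap"],s["joint_pos"])
m=(abs(W[...,0]-.49)<.2)&(abs(W[...,1]+.33)<.05)&(W[...,2]>.045)&(W[...,2]<.085)
q=W[m];rc=cv2.minAreaRect((q[:,:2]*1000).astype(np.float32));print(rc,q.min(0),q.max(0))
E
```

```text
[ 0.48611173 -0.33262853  0.06471468] [ 1.20247816e-05  7.07202730e-01 -7.07010527e-01  6.43119500e-04] 0.022632333482853834 [-7.36281099e-01  4.37991421e-01 -1.94798071e-01  9.36723315e-01
 -8.69969860e-05  2.40503968e+00]
((517.5439453125, -327.1482849121094), (133.74951171875, 49.58510208129883), 10.020434379577637) [ 0.45184406 -0.35670427  0.0634087 ] [ 0.58481067 -0.30637413  0.08499962]
```

View pics/w3.png

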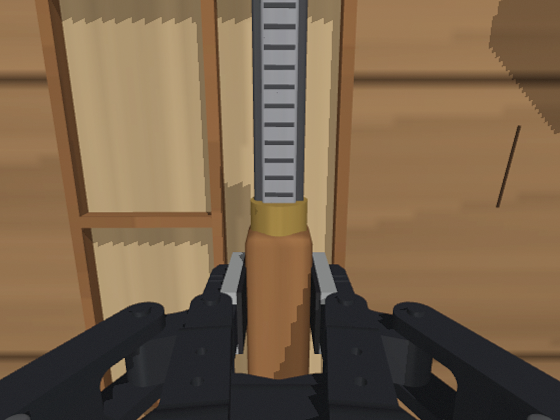

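View pics/t3.png

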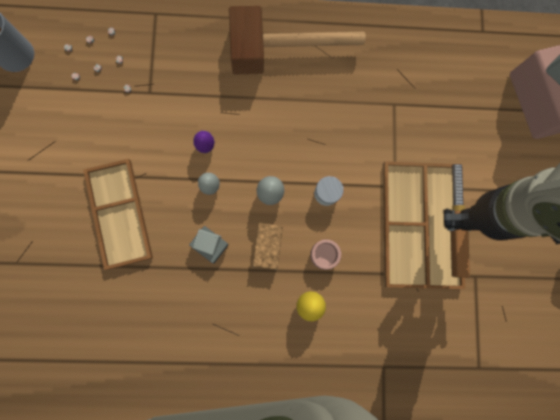

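>>> send_rows --pt "0 0 -0.02 0 255" --pt "0 0 -0.015 0 255" --pt "0 0 -0.01 0 255" --pt "0 0 -0.005 0 255" --pt "0 0 -0.003 0 255" --pt "0 0 0 0 255" --pt "0 0 0 0 255"

```text
clock: 8.45
tcp_pos: [0.4859, -0.3326, 0.0115]
orientation: [0.0, 0.707, -0.707, 0.001]
wrist_force: [-0.6, -0.3, -1.9]
finger_gap: 0.023
```

>>> send_rows --pt "0 0 -0.0015 0 255" --pt "0 0 0 0 255" --pt "0 0 0 0 165" --pt "0 0 0 0 165" --pt "0 0 0 0 165" --pt "0 0 0 0 165"

```text
clock: 9.05
tcp_pos: [0.4855, -0.3322, 0.0093]
orientation: [0.0, 0.707, -0.707, -0.0]
wrist_force: [-0.3, 0.2, -0.6]
finger_gap: 0.0303
```

>>> send_rows --pt "0 0 0.01 0 165" --pt "0 0 0.02 0 165" --pt "0 0 0.03 0 165" --pt "0 0 0.04 0 100" --pt "0 0 0.03 0 0" --pt "-0.009 0.0375 0 0 0" --pt "-0.009 0.0375 0 0 0" --pt "-0.009 0.0375 0 0 0" --pt "-0.009 0.0375 0 0 0" --pt "-0.009 0.0375 0 0 0" --pt "-0.009 0.0375 0 0 0" --pt "0 0 0 0 0"

```text
clock: 10.25
tcp_pos: [0.4294, -0.1034, 0.14]
orientation: [-0.0, 0.709, -0.706, -0.001]
wrist_force: [-0.2, -1.0, 0.0]
finger_gap: 0.0854
```

```bash
cat > pw.py <<'E'
from h import *
import sys
# usage: name cx cy rad zlo zhi pic
def run(cx,cy,rad,zl,zh,name):
    s,r,W=wrist();cv2.imwrite(f"pics/{name}.png",r["img"][:,:,::-1])
    m=near(W,(cx,cy),rad,zl,zh);q=W[m]
    rc=cv2.minAreaRect((q[:,:2]*1000).astype(np.float32))
    fit=cv2.minEnclosingCircle((q[:,:2]*1000).astype(np.float32))
    print(s["clock"],"tcp",s["tcp_pos"].round(4),s["orientation"].round(3),"gap",s["finger_gap"]);print("rect",np.round(rc[0],1),np.round(rc[1],1),rc[2],"circ",np.round(fit[0],1),round(fit[1],1),"zmax",q[:,2].max(),m.sum())
a=sys.argv;run(*map(float,a[1:6]),a[6])
E
python3 pw.py .431 -.107 .045 .012 .05 w4
```

```text
10.25 tcp [ 0.4294 -0.1034  0.14  ] [-0.     0.709 -0.706 -0.001] gap 0.08541857280819198
rect [ 430.3 -105.9] [53. 53.] 4.5401291847229 circ [ 430.1 -105.9] 27.0 zmax 0.03276119512916126 2459
```

View pics/w4.png

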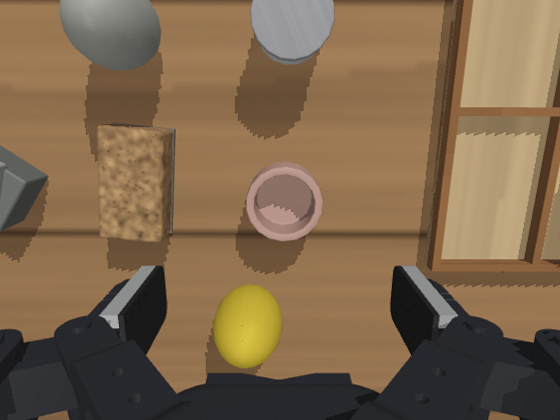

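>>> send_rows --pt "0.001 -0.0025 -0.03 0 0" --pt "0 0 -0.03 0 0" --pt "0 0 -0.03 0 0" --pt "0 0 -0.02 0 0" --pt "0 0 -0.015 0 0" --pt "0 0 -0.008 0 0" --pt "0 0 0 0 0" --pt "0 0 0 0 0"

```text
clock: 11.1
tcp_pos: [0.4332, -0.1105, 0.0069]
orientation: [0.0, -0.707, 0.707, -0.0]
wrist_force: [0.4, -0.2, -0.1]
finger_gap: 0.0853
```

>>> send_rows --pt "-0.003 0.0045 -0.0045 0 0" --pt "0 0 0 0 0" --pt "0 0 0 0 0"

```text
clock: 11.4
tcp_pos: [0.4296, -0.1051, 0.0022]
orientation: [-0.0, 0.707, -0.707, 0.0]
wrist_force: [-0.3, 0.2, -0.2]
finger_gap: 0.0856
```

>>> send_rows --pt "0 0 0 0 60" --pt "0 0 0 0 80" --pt "0 0 0 0 255" --pt "0 0 0 0 255" --pt "0 0 0 0 255" --pt "0 0 0 0 255" --pt "0 0 0 0 255" --pt "0 0 0 0 255"

```text
clock: 12.2
tcp_pos: [0.4299, -0.1055, 0.0025]
orientation: [-0.0, 0.707, -0.707, 0.0]
wrist_force: [-0.5, 0.2, 5.2]
finger_gap: 0.0517
```

>>> send_rows --pt "0 0 0.005 0 255" --pt "0 0 0.015 0 255" --pt "0 0 0.03 0 255" --pt "0 0 0.03 0 255" --pt "0 0 0.02 0 255" --pt "0 0 0 0 255"

```text
clock: 12.8
tcp_pos: [0.4316, -0.1061, 0.1046]
orientation: [-0.001, 0.707, -0.707, 0.003]
wrist_force: [1.0, -0.3, -1.3]
finger_gap: 0.052
```

>>> send_rows --pt "0 -0.013 0 7.5 255" --pt "0.001 -0.013 0 7.5 255" --pt "0 -0.013 0 7.5 255" --pt "0.001 -0.013 0 7.5 255" --pt "0 -0.013 0 7.5 255" --pt "0.001 -0.013 0 7.5 255" --pt "0 -0.013 0 7.5 255" --pt "0.001 -0.013 0 7.5 255" --pt "0 -0.013 0 7.5 255" --pt "0.001 -0.013 0 7.5 255" --pt "0 -0.013 0 7.5 255" --pt "0.001 -0.013 0 7.5 255"

```text
clock: 14.0
tcp_pos: [0.4347, -0.2611, 0.1003]
orientation: [-0.001, 1.0, 0.003, -0.001]
wrist_force: [-0.2, -0.2, -1.7]
finger_gap: 0.0512
```

```bash
python3 pw.py .436 -.2615 .05 .03 .15 w5
```

```text
14.0 tcp [ 0.4347 -0.2611  0.1003] [-0.001  1.     0.003 -0.001] gap 0.05122870677569475
rect [ 438.5 -257.2] [90.5 53.8] 25.24317169189453 circ [ 435.4 -250.5] 48.6 zmax 0.14999794029146607 25874
```

View pics/w5.png

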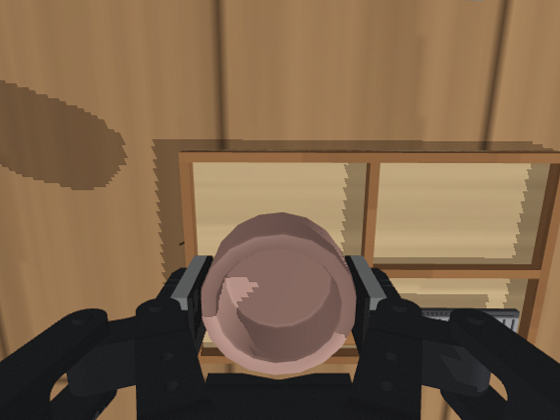

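The pot is held level over the -x short bay, and the rasp lies in its bay at (470,315). Lowering.

>>> send_rows --pt "0 0 -0.03 0 255" --pt "0 0 -0.03 0 255" --pt "0 0 -0.015 0 255" --pt "0 0 -0.008 0 255" --pt "0 0 0 0 255" --pt "0 0 0 0 255"

```text
clock: 14.65
tcp_pos: [0.4357, -0.2613, 0.0191]
orientation: [0.0, 1.0, -0.0, 0.0]
wrist_force: [0.2, 1.2, -0.9]
finger_gap: 0.0519
```

>>> send_rows --pt "0 0 -0.005 0 255" --pt "0 0 -0.003 0 255" --pt "0 0 -0.0015 0 255" --pt "0 0 0 0 255" --pt "0 0 0 0 255"

```text
clock: 15.15
tcp_pos: [0.4356, -0.2613, 0.0095]
orientation: [0.0, 1.0, 0.0, 0.0]
wrist_force: [1.2, -0.1, -1.2]
finger_gap: 0.0519
```

>>> send_rows --pt "0 0 -0.001 0 255" --pt "0 0 0 0 255" --pt "0 0 0 0 80" --pt "0 0 0 0 55" --pt "0 0 0 0 55" --pt "0 0 0 0 55" --pt "0 0 0.01 0 55" --pt "0 0 0.03 0 55" --pt "0 0 0.04 0 55" --pt "0 0 0.04 0 0" --pt "0 0 0.01 0 0" --pt "0 0 0 0 0"

```text
clock: 16.35
tcp_pos: [0.4369, -0.2623, 0.141]
orientation: [0.002, 1.0, 0.0, 0.002]
wrist_force: [-1.1, -0.5, -0.7]
finger_gap: 0.0853
```

```bash
python3 pw.py .436 -.2615 .035 .025 .06 w6
```

```text
16.35 tcp [ 0.4369 -0.2623  0.141 ] [0.002 1.    0.    0.002] gap 0.0853156802473973
rect [ 435.4 -259.1] [53.5 52.7] 46.48691940307617 circ [ 435.4 -259.2] 26.9 zmax 0.03852269619591417 2276
```

View pics/w6.png

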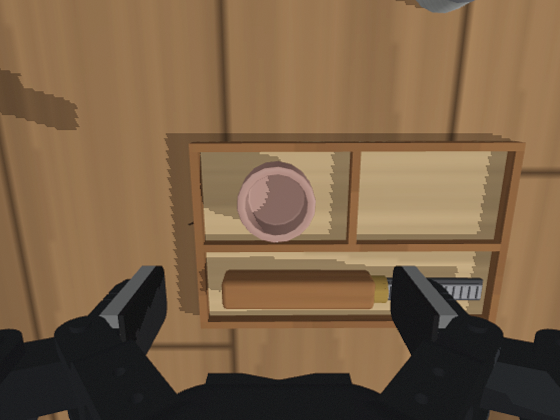

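The wrist view shows the pot at (276,202) in its bay and the rasp lying flat in the long bay. Next is the large egg.

>>> send_rows --pt "0.0096 0.0236 0 8.2 0" --pt "0.0096 0.0236 0 8.2 0" --pt "0.0096 0.0236 0 8.2 0" --pt "0.0096 0.0236 0 8.2 0" --pt "0.0096 0.0236 0 8.2 0" --pt "0.0096 0.0236 0 8.2 0" --pt "0.0096 0.0236 0 8.2 0" --pt "0.0096 0.0236 0 8.2 0" --pt "0.0096 0.0236 0 8.2 0" --pt "0.0096 0.0236 0 8.2 0" --pt "0.0096 0.0236 0 8 0" --pt "0 0 0 0 0"

```text
clock: 17.6
tcp_pos: [0.5405, 0.0009, 0.1361]
orientation: [-0.002, 0.705, 0.709, -0.001]
wrist_force: [-0.2, 0.7, 0.0]
finger_gap: 0.0854
```

>>> send_rows --pt "0 0 0 0 0" --pt "0 0 0 0 0"

```text
clock: 17.8
tcp_pos: [0.5401, -0.0021, 0.1372]
orientation: [-0.001, 0.708, 0.706, -0.001]
wrist_force: [-0.8, -0.4, 0.1]
finger_gap: 0.0857
```

```bash
python3 pw.py .543 -.003 .035 .02 .1 w7; python3 - <<'E'
from workcell import eyes
print(eyes.tip_of("large_egg_mid","wrist"))
E
```

```text
17.8 tcp [ 0.5401 -0.0021  0.1372] [-0.001  0.708  0.706 -0.001] gap 0.08567728664240326
rect [540.7  -1.3] [47.4 49.9] 27.0792236328125 circ [541.2  -0.7] 25.4 zmax 0.06970834920362393 4659
[{'xyz': [0.5391, -0.0018, 0.0349], 'conf': 0.71}]
```

View pics/w7.png

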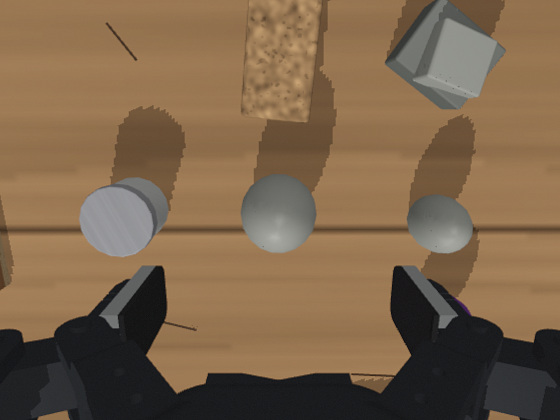

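>>> send_rows --pt "0.0015 0 -0.03 0 0" --pt "0 0 -0.03 0 0" --pt "0 0 -0.03 0 0" --pt "0 0 -0.02 0 0" --pt "0 0 -0.01 0 0" --pt "0 0 0 0 0" --pt "0 0 0 0 0"

```text
clock: 18.6
tcp_pos: [0.5432, -0.0021, 0.0191]
orientation: [0.0, 0.707, 0.707, 0.0]
wrist_force: [-0.2, 0.2, 0.6]
finger_gap: 0.0852
```

>>> send_rows --pt "-0.001 0 -0.008 0 0" --pt "0 0 -0.004 0 0" --pt "0 0 0 0 0" --pt "0 0 0 0 60" --pt "0 0 0 0 80" --pt "0 0 0 0 95" --pt "0 0 0 0 255" --pt "0 0 0 0 255" --pt "0 0 0 0 255" --pt "0 0 0 0 255" --pt "0 0 0 0 255" --pt "0 0 0 0 255" --newtons 60

```text
clock: 19.8
tcp_pos: [0.5421, -0.0018, 0.0071]
orientation: [0.0, 0.707, 0.707, 0.0]
wrist_force: [-1.1, -0.6, 6.1]
finger_gap: 0.049
```

>>> send_rows --pt "0 0 0.004 0 255" --pt "0 0 0.006 0 255" --pt "0 0 0.01 0 255" --pt "0 0 0.02 0 255" --pt "0 0 0.02 0 255" --pt "0 0 0 0 255"

```text
clock: 20.4
tcp_pos: [0.544, -0.002, 0.0695]
orientation: [0.002, 0.707, 0.707, 0.002]
wrist_force: [0.4, 0.0, -2.4]
finger_gap: 0.0491
```

```bash
python3 pw.py .543 -.003 .035 .08 .16 w8; python3 - <<'E'
from workcell import eyes
import cv2
a=eyes.read_camera("scene");cv2.imwrite("pics/s8.png",cv2.resize(a["img"][150:330,200:420,::-1],None,fx=2.5,fy=2.5))
E
```

```text
20.4 tcp [ 0.544  -0.002   0.0695] [0.002 0.707 0.707 0.002] gap 0.049123663252731486
rect [536.6  -3.5] [35.1 67.9] 0.046339817345142365 circ [534.9  -3.5] 34.0 zmax 0.15999876566504156 40465
```

View pics/w8.png

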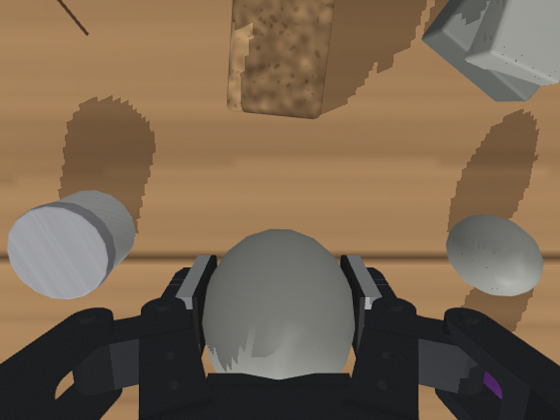

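View pics/s8.png

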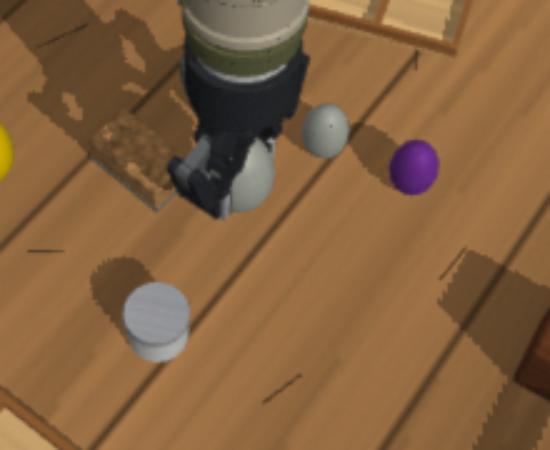

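>>> send_rows --pt "0 0 0.01 0 255" --pt "0 0 0.015 0 255" --pt "0 0 0.01 0 255" --pt "0 -0.007 0 -3 255" --pt "0 -0.012 0 -5 255" --pt "0.001 -0.016 0 -6 255" --pt "0.001 -0.016 0 -6 255" --pt "0.001 -0.016 0 -6 255" --pt "0.001 -0.016 0 -6 255" --pt "0.001 -0.016 0 -6 255" --pt "0.001 -0.016 0 -6 255"

```text
clock: 21.6
tcp_pos: [0.5474, -0.1172, 0.1011]
orientation: [-0.0, 0.921, 0.389, -0.0]
wrist_force: [-0.4, -0.7, -2.1]
finger_gap: 0.0495
```

>>> send_rows --pt "0 -0.016 0 -6 255" --pt "0 -0.016 0 -6 255" --pt "0 -0.016 0 -6 255" --pt "0 -0.016 0 -6 255" --pt "0 -0.016 0 -6 255" --pt "0.001 -0.016 0 -6 255" --pt "0.001 -0.016 0 -6 255" --pt "0.001 -0.016 0 -4 255" --pt "0 -0.012 0 0 255" --pt "0 -0.006 0 0 255" --pt "0 0 0 0 255" --pt "0 0 0 0 255"

```text
clock: 22.8
tcp_pos: [0.5504, -0.2621, 0.1012]
orientation: [-0.0, 1.0, 0.0, -0.0]
wrist_force: [0.2, 0.3, -1.6]
finger_gap: 0.0494
```

>>> send_rows --pt "0 0 -0.015 0 255" --pt "0 0 -0.025 0 255" --pt "0 0 -0.02 0 255" --pt "0 0 -0.01 0 255" --pt "0 0 -0.006 0 255" --pt "0 0 0 0 255" --pt "0 0 0 0 255"

```text
clock: 23.5
tcp_pos: [0.5513, -0.2629, 0.0262]
orientation: [0.0, 1.0, 0.0, 0.001]
wrist_force: [-0.0, 0.1, -2.0]
finger_gap: 0.0488
```

```bash
python3 pw.py .55 -.26 .035 .08 .16 w9; python3 - <<'E'
from workcell import eyes
import cv2
a=eyes.read_camera("scene");cv2.imwrite("pics/s9.png",cv2.resize(a["img"][210:420,80:300,::-1],None,fx=2.5,fy=2.5))
E
```

```text
23.5 tcp [ 0.5513 -0.2629  0.0262] [0.    1.    0.    0.001] gap 0.04881379711853943
rect [ 549.9 -253. ] [24.6 66.9] 89.85720825195312 circ [ 549.9 -249.8] 33.4 zmax 0.1210564629442161 24165
```

View pics/w9.png

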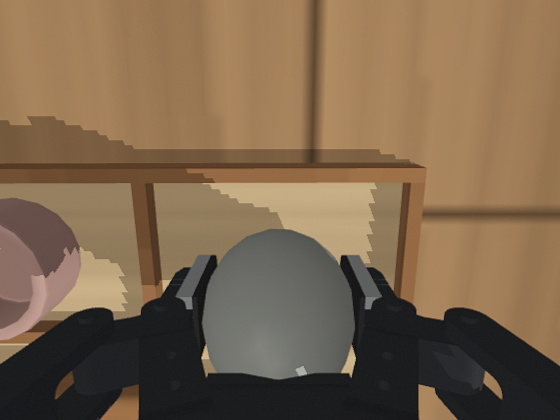

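View pics/s9.png

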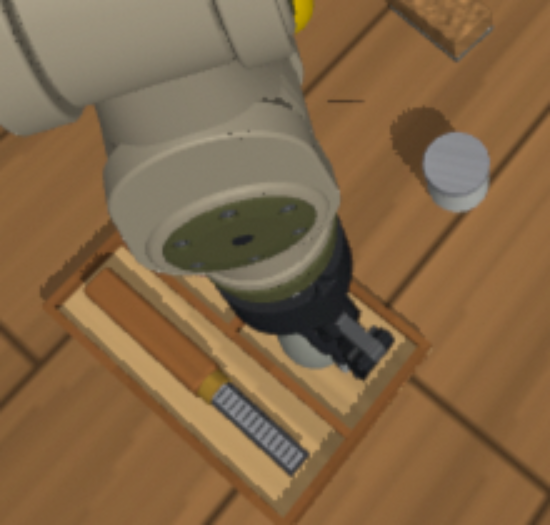

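Egg is unchanged in the grip and clear of the rims. Lowering.

>>> send_rows --pt "0 0 -0.006 0 255" --pt "0 0 -0.004 0 255" --pt "0 0 -0.002 0 255" --pt "0 0 -0.001 0 255" --pt "0 0 0 0 255" --pt "0 0 0 0 255"

```text
clock: 24.2
tcp_pos: [0.5503, -0.2625, 0.0131]
orientation: [-0.0, 1.0, 0.0, -0.0]
wrist_force: [-3.6, 1.2, 6.4]
finger_gap: 0.0493
```

>>> send_rows --pt "0 0 0 0 100" --pt "0 0 0 0 90" --pt "0 0 0 0 75" --pt "0 0 0 0 60" --pt "0 0 0 0 50" --pt "0 0 0 0 45" --pt "0 0 0 0 45" --pt "0 0 0.01 0 45" --pt "0 0 0.03 0 45" --pt "0 0 0.04 0 45" --pt "0 0 0.05 0 0" --pt "0 0 0 0 0"

```text
clock: 25.4
tcp_pos: [0.5546, -0.2651, 0.151]
orientation: [0.004, 1.0, 0.0, 0.006]
wrist_force: [0.1, -0.6, 1.0]
finger_gap: 0.0857
```

```bash
python3 pw.py .551 -.2625 .035 .03 .1 w10; python3 - <<'E'
from workcell import eyes
print(eyes.tip_of("large_egg_mid","wrist"),eyes.tip_of("pot_mid","wrist"),eyes.tip_of("rasp_mid","wrist"))
E
```

```text
25.4 tcp [ 0.5546 -0.2651  0.151 ] [0.004 1.    0.    0.006] gap 0.08572378345718998
rect [ 550.1 -260.8] [47.9 49.6] 78.19508361816406 circ [ 550.3 -261.1] 25.3 zmax 0.0757062029375899 4406
[{'xyz': [0.5461, -0.2688, 0.0412], 'conf': 0.71}] [{'xyz': [0.436, -0.2592, 0.0223], 'conf': 0.79}] [{'xyz': [0.4901, -0.3346, 0.0212], 'conf': 0.58}]
```

View pics/w10.png

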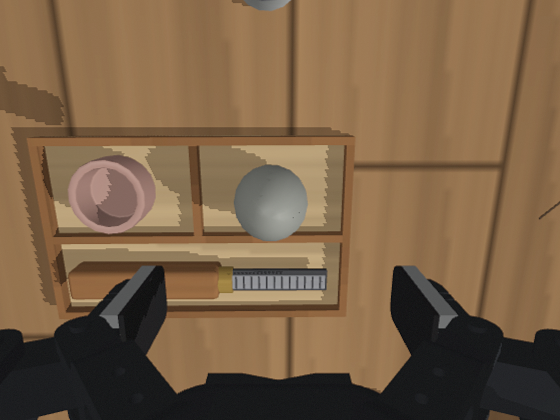

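Egg stands in the +x bay at (270,203), with its top at 76 mm as expected. Now the block.

>>> send_rows --pt "-0.0102 0.024 0 7.7 0" --pt "-0.0102 0.024 0 7.7 0" --pt "-0.0102 0.024 0 7.7 0" --pt "-0.0102 0.024 0 7.7 0" --pt "-0.0102 0.024 0 7.7 0" --pt "-0.0102 0.024 0 7.7 0" --pt "-0.0102 0.024 0 7.7 0" --pt "-0.0102 0.024 0 7.7 0" --pt "-0.0102 0.024 0 7.7 0" --pt "-0.0102 0.024 0 7.7 0" --pt "-0.0102 0.024 0 7.5 0" --pt "0 0 0 0 0"

```text
clock: 26.8
tcp_pos: [0.4352, 0.0038, 0.1407]
orientation: [-0.002, 0.738, 0.674, -0.001]
wrist_force: [0.5, -0.8, 0.2]
finger_gap: 0.0854
```

>>> send_rows --pt "0 0 0 0 0" --pt "0 0 0 0 0" --pt "0 0 0 0 0"

```text
clock: 27.1
tcp_pos: [0.4386, 0.0007, 0.142]
orientation: [-0.0, 0.741, 0.672, -0.0]
wrist_force: [0.4, -1.0, -0.3]
finger_gap: 0.0855
```

```bash
python3 pw.py .4425 -.001 .055 .022 .05 w11
```

```text
27.1 tcp [0.4386 0.0007 0.142 ] [-0.     0.741  0.672 -0.   ] gap 0.08547717620216701
rect [441.    0.7] [45.2 79.7] 84.41703033447266 circ [440.9   1.2] 44.3 zmax 0.030647554788276632 6887
```

View pics/w11.png

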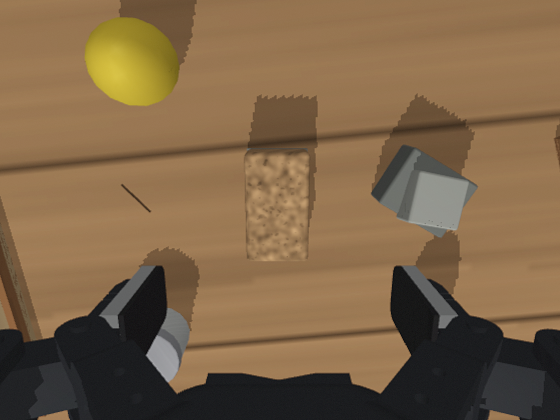

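>>> send_rows --pt "0.003 0 -0.03 0 50" --pt "0 0 -0.03 0 50" --pt "0 0 -0.03 0 50" --pt "0 0 -0.02 0 50" --pt "0 0 -0.01 0 50" --pt "0 0 0 0 50" --pt "0 0 0 0 50"

```text
clock: 27.85
tcp_pos: [0.4421, 0.001, 0.0229]
orientation: [0.0, 0.74, 0.672, 0.0]
wrist_force: [0.3, 0.2, 0.1]
finger_gap: 0.0688
```

>>> send_rows --pt "0 0 -0.012 0 50" --pt "0 0 -0.005 0 50" --pt "0 0 0 0 50" --pt "0 0 0 0 100" --pt "0 0 0 0 255" --pt "0 0 0 0 255" --pt "0 0 0 0 255" --pt "0 0 0 0 255" --pt "0 0 0 0 255" --pt "0 0 0 0 255" --newtons 45

```text
clock: 28.85
tcp_pos: [0.4421, 0.0012, 0.0062]
orientation: [0.001, 0.74, 0.672, 0.0]
wrist_force: [-1.2, -0.9, 5.0]
finger_gap: 0.0445
```

>>> send_rows --pt "0 0 0.005 0 255" --pt "0 0 0.015 0 255" --pt "0 0 0.03 0 255" --pt "0 0 0.03 0 255" --pt "0 0 0.02 0 255" --pt "0 0 0 0 255"

```text
clock: 29.45
tcp_pos: [0.4436, 0.001, 0.1082]
orientation: [0.002, 0.74, 0.672, 0.002]
wrist_force: [0.4, 0.2, -0.5]
finger_gap: 0.0441
```

```bash
python3 pw.py .4425 -.001 .055 .1 .15 w12; python3 - <<'E'
from workcell import eyes
import cv2
a=eyes.read_camera("scene");cv2.imwrite("pics/s12.png",cv2.resize(a["img"][120:300,160:400,::-1],None,fx=2.5,fy=2.5))
E
```

```text
29.45 tcp [0.4436 0.001  0.1082] [0.002 0.74  0.672 0.002] gap 0.044130484436824366
rect [439.1   2.3] [79.4 72.5] 84.69483184814453 circ [438.5   2.8] 41.7 zmax 0.14999555725428843 29502
```

View pics/w12.png

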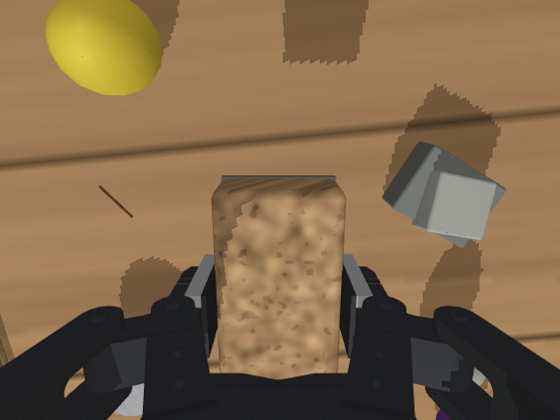

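View pics/s12.png

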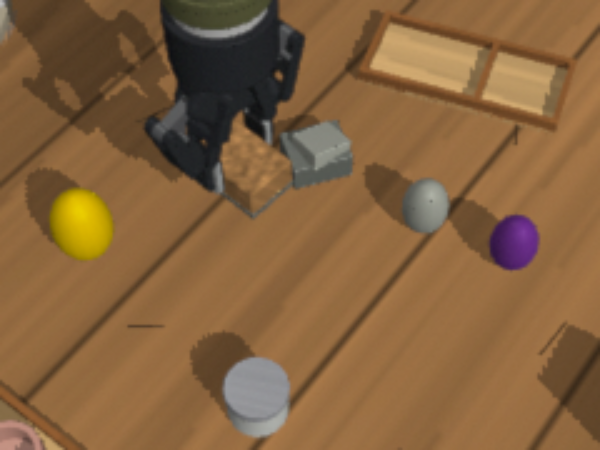

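>>> send_rows --pt "0.0013 0.011 0 1.8 255" --pt "0.0013 0.02 0 1.8 255" --pt "0.0013 0.025 0 1.8 255" --pt "0.0013 0.025 0 1.8 255" --pt "0.0013 0.025 0 1.8 255" --pt "0.0013 0.025 0 1.8 255" --pt "0.0013 0.025 0 1.8 255" --pt "0.0013 0.025 0 1.8 255" --pt "0.0013 0.025 0 1.8 255" --pt "0.0013 0.025 0 1.8 255" --pt "0.0013 0.02 0 2 255" --pt "0.0013 0.014 0 2 255"

```text
clock: 30.75
tcp_pos: [0.4556, 0.2679, 0.1037]
orientation: [-0.001, 0.597, 0.803, -0.001]
wrist_force: [-0.2, 0.2, -0.4]
finger_gap: 0.0446
```

>>> send_rows --pt "0 0 -0.02 0 255" --pt "0 0 -0.02 0 255" --pt "0 0 -0.01 0 255" --pt "0 0 0 0 255" --pt "0 0 0 0 255" --pt "0 0 0 0 255"

```text
clock: 31.35
tcp_pos: [0.4577, 0.2665, 0.0562]
orientation: [0.0, 0.598, 0.801, 0.001]
wrist_force: [0.2, 0.2, -0.0]
finger_gap: 0.0441
```

```bash
python3 pw.py .46 .266 .055 .055 .09 w13
```

```text
31.35 tcp [0.4577 0.2665 0.0562] [0.    0.598 0.801 0.001] gap 0.04406786702141717
rect [453.8 266.6] [73.1 72. ] 16.217382431030273 circ [453.5 266.4] 41.2 zmax 0.08999602481541909 27497
```

View pics/w13.png

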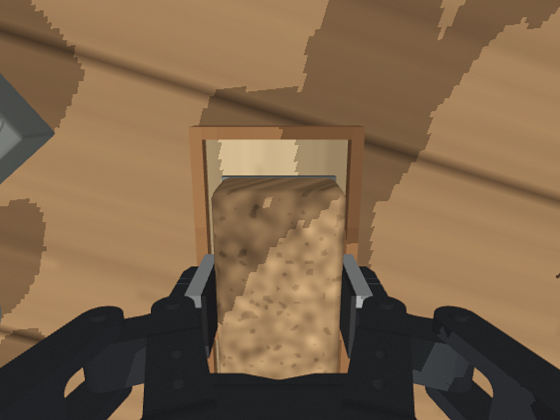

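>>> send_rows --pt "0.001 0 -0.02 0 255" --pt "0 0 -0.01 0 255" --pt "0 0 -0.007 0 255" --pt "0 0 -0.004 0 255" --pt "0 0 -0.002 0 255" --pt "0 0 0 0 255" --pt "0 0 0 0 255"

```text
clock: 32.1
tcp_pos: [0.4584, 0.2665, 0.0128]
orientation: [0.0, 0.598, 0.801, 0.0]
wrist_force: [0.8, -0.3, -1.5]
finger_gap: 0.0444
```

>>> send_rows --pt "0 0 -0.001 0 255" --pt "0 0 0 0 255" --pt "0 0 0 0 110" --pt "0 0 0 0 105" --pt "0 0 0 0 100" --pt "0 0 0 0 100" --pt "0 0 0.008 0 100" --pt "0 0 0.02 0 80" --pt "0 0 0.04 0 0" --pt "0 0 0.04 0 0" --pt "0 0 0.02 0 0" --pt "0 0 0 0 0"

```text
clock: 33.3
tcp_pos: [0.4605, 0.2673, 0.1436]
orientation: [0.002, 0.598, 0.801, 0.003]
wrist_force: [0.1, -0.6, 0.1]
finger_gap: 0.0853
```

```bash
python3 pw.py .46 .266 .055 .03 .09 w14;  python3 - <<'E'
from workcell import eyes
print(eyes.tip_of("small_egg_mid","wrist"),eyes.tip_of("block_mid","wrist"))
E
```

```text
33.3 tcp [0.4605 0.2673 0.1436] [0.002 0.598 0.801 0.003] gap 0.08526456962404863
rect [457.6 267.8] [79.2 45. ] 16.501548767089844 circ [457.8 267.9] 44.4 zmax 0.03671023960299394 7223
[{'xyz': [0.5545, 0.1146, 0.0316], 'conf': 0.71}] [{'xyz': [0.4597, 0.2674, 0.0212], 'conf': 0.93}]
```

View pics/w14.png

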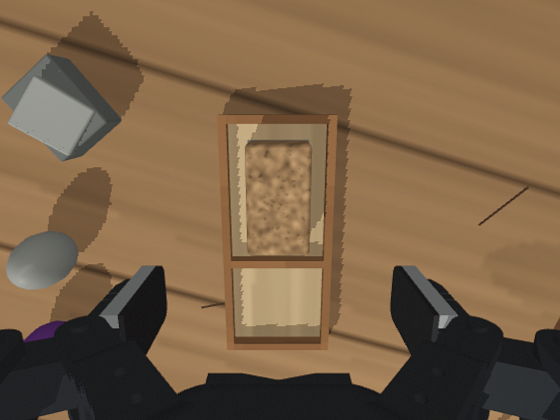

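>>> send_rows --pt "0.0116 -0.0196 0 0 0" --pt "0.0116 -0.0196 0 0 0" --pt "0.0116 -0.0196 0 0 0" --pt "0.0116 -0.0196 0 0 0" --pt "0.0116 -0.0196 0 0 0" --pt "0.0116 -0.0196 0 0 0" --pt "0.0116 -0.0196 0 0 0" --pt "0.0116 -0.0196 0 0 0" --pt "0 0 0 0 0" --pt "0 0 0 0 0" --pt "0 0 0 0 0"

```text
clock: 34.55
tcp_pos: [0.5497, 0.1101, 0.1384]
orientation: [-0.001, 0.598, 0.801, -0.001]
wrist_force: [-0.2, 0.2, -0.4]
finger_gap: 0.0854
```

```bash
python3 pw.py .553 .110 .03 .015 .09 w15;  python3 - <<'E'
from workcell import eyes
print(eyes.tip_of("small_egg_mid","wrist"))
E
```

```text
34.55 tcp [0.5497 0.1101 0.1384] [-0.001  0.598  0.801 -0.001] gap 0.08537746753763086
rect [551.4 112.2] [36.1 38.5] 12.595633506774902 circ [551.8 112.1] 19.6 zmax 0.05368588573576971 2536
[{'xyz': [0.5553, 0.1114, 0.0319], 'conf': 0.97}, {'xyz': [0.6362, 0.1229, 0.0269], 'conf': 0.58}]
```

View pics/w15.png

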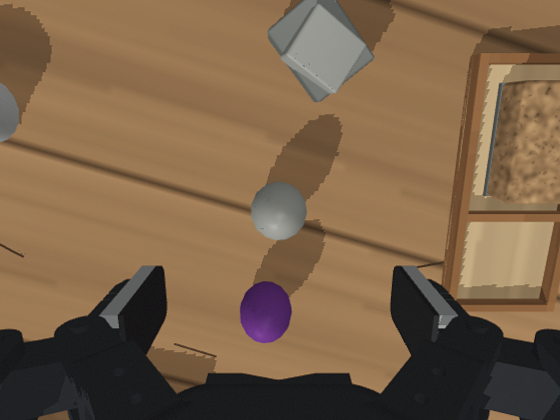

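>>> send_rows --pt "0.0015 0.001 -0.03 0 0" --pt "0 0 -0.03 0 0" --pt "0 0 -0.03 0 0" --pt "0 0 -0.02 0 0" --pt "0 0 -0.01 0 0" --pt "0 0 0 0 0" --pt "0 0 0 0 0"

```text
clock: 35.35
tcp_pos: [0.5529, 0.1109, 0.0202]
orientation: [0.0, 0.598, 0.801, 0.0]
wrist_force: [0.4, -0.7, -0.3]
finger_gap: 0.0852
```

>>> send_rows --pt "0 0.0005 -0.01 0 40" --pt "0 0 -0.0045 0 60" --pt "0 0 0 0 80" --pt "0 0 0 0 100" --pt "0 0 0 0 115" --pt "0 0 0 0 125" --pt "0 0 0 0 255" --pt "0 0 0 0 255" --pt "0 0 0 0 255" --pt "0 0 0 0 255" --pt "0 0 0 0 255" --pt "0 0 0 0 255" --newtons 50

```text
clock: 36.55
tcp_pos: [0.5527, 0.1112, 0.0054]
orientation: [0.0, 0.598, 0.801, 0.0]
wrist_force: [-0.6, 0.2, 4.9]
finger_gap: 0.0374
```

>>> send_rows --pt "0 0 0.004 0 255" --pt "0 0 0.006 0 255" --pt "0 0 0.01 0 255" --pt "0 0 0.02 0 255" --pt "0 0 0.02 0 255" --pt "0 0 0.02 0 255" --pt "0 0 0.01 0 255" --pt "0 0 0 0 255"

```text
clock: 37.35
tcp_pos: [0.5537, 0.1111, 0.0968]
orientation: [0.001, 0.598, 0.801, 0.001]
wrist_force: [0.4, 0.5, -1.1]
finger_gap: 0.0374
```

```bash
python3 pw.py .553 .110 .03 .1 .15 w16
```

```text
37.35 tcp [0.5537 0.1111 0.0968] [0.001 0.598 0.801 0.001] gap 0.03743920757591532
rect [551.  109.8] [32.2 58.4] 22.363691329956055 circ [547.1 108.2] 29.4 zmax 0.14999317138129103 16631
```

View pics/w16.png

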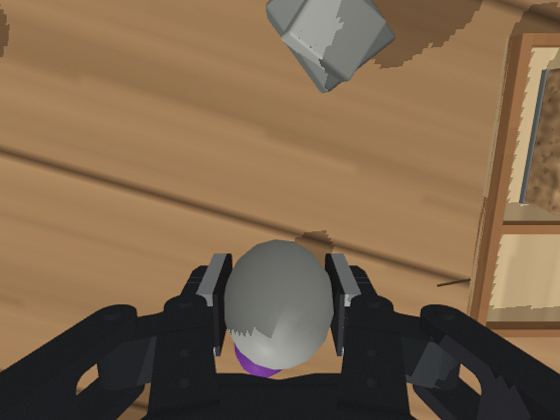

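>>> send_rows --pt "-0.0005 0.007 0 0 255" --pt "-0.0005 0.012 0 0 255" --pt "-0.0007 0.018 0 0 255" --pt "-0.0007 0.018 0 0 255" --pt "-0.0007 0.018 0 0 255" --pt "-0.0007 0.018 0 0 255" --pt "-0.0007 0.018 0 0 255" --pt "-0.0007 0.018 0 0 255" --pt "-0.0005 0.018 0 0 255" --pt "-0.0005 0.018 0 0 255" --pt "-0.0005 0.012 0 0 255" --pt "0 0.006 0 0 255"

```text
clock: 38.6
tcp_pos: [0.5454, 0.2935, 0.0947]
orientation: [-0.0, 0.598, 0.802, 0.0]
wrist_force: [0.7, -0.0, -1.9]
finger_gap: 0.0377
```

>>> send_rows --pt "0 0 0 0 255" --pt "0 0 -0.015 0 255" --pt "0 0 -0.025 0 255" --pt "0 0 -0.015 0 255" --pt "0 0 -0.006 0 255" --pt "0 0 0 0 255" --pt "0 0 0 0 255"

```text
clock: 39.3
tcp_pos: [0.5463, 0.2918, 0.0347]
orientation: [0.0, 0.599, 0.801, 0.0]
wrist_force: [0.3, -0.1, -0.8]
finger_gap: 0.0377
```

```bash
python3 pw.py .547 .2925 .03 .06 .15 w17
```

```text
39.3 tcp [0.5463 0.2918 0.0347] [0.    0.599 0.801 0.   ] gap 0.03770210081331005
rect [542.5 291.2] [34.2 58. ] 16.682348251342773 circ [539.9 290.5] 29.0 zmax 0.1294174032199818 30146
```

View pics/w17.png

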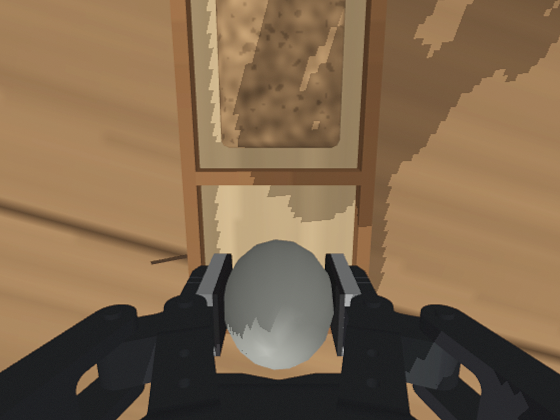

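>>> send_rows --pt "0 0 -0.01 0 255" --pt "0 0 -0.007 0 255" --pt "0 0 -0.003 0 255" --pt "0 0 -0.002 0 255" --pt "0 0 -0.001 0 255" --pt "0 0 0 0 255" --pt "0 0 0 0 255"

```text
clock: 40.05
tcp_pos: [0.5454, 0.292, 0.0115]
orientation: [-0.0, 0.598, 0.801, -0.0]
wrist_force: [-4.1, -2.0, 5.6]
finger_gap: 0.0373
```

>>> send_rows --pt "0 0 0 0 138" --pt "0 0 0 0 130" --pt "0 0 0 0 124" --pt "0 0 0 0 118" --pt "0 0 0 0 118" --pt "0 0 0 0 118" --pt "0 0 0.006 0 118" --pt "0 0 0.01 0 110" --pt "0 0 0.03 0 100" --pt "0 0 0.04 0 50" --pt "0 0 0.04 0 0" --pt "0 0 0 0 0"

```text
clock: 41.25
tcp_pos: [0.5495, 0.2936, 0.1447]
orientation: [0.003, 0.598, 0.801, 0.005]
wrist_force: [0.3, 0.3, 0.6]
finger_gap: 0.0854
```

```bash
python3 pw.py .547 .2925 .03 .03 .1 w18
```

```text
41.25 tcp [0.5495 0.2936 0.1447] [0.003 0.598 0.801 0.005] gap 0.08536607538938994
rect [544.7 293.3] [38.6 36.3] 89.23108673095703 circ [546.  293.6] 19.7 zmax 0.05998403085477469 2504
```

View pics/w18.png

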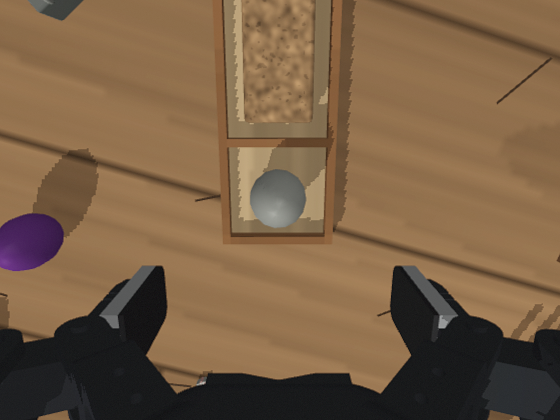

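All placed. I back the arm off for a final overall check.

>>> send_rows --pt "0 0 0.04 0 0" --pt "0 0 0.04 0 0" --pt "-0.03 0.025 0 0 0" --pt "-0.03 0.025 0 0 0" --pt "-0.03 0.025 0 0 0" --pt "-0.03 0.025 0 0 0" --pt "-0.03 0.025 0 0 0" --pt "-0.03 0.025 0 0 0" --pt "-0.03 0.025 0 0 0" --pt "-0.03 0.025 0 0 0" --pt "-0.03 0.025 0 0 0" --pt "0 0 0 0 0"

```text
clock: 42.5
tcp_pos: [0.2716, 0.5189, 0.216]
orientation: [-0.001, 0.596, 0.803, -0.001]
wrist_force: [0.4, -0.8, 0.9]
finger_gap: 0.0853
```

```bash
python3 - <<'E'
from h import *
from workcell import monitor, eyes
big=np.array([.494,-.2945]);sm=np.array([.4946,.2767]);a=np.radians(16.6)
Rt=np.array([[np.cos(a),np.sin(a)],[-np.sin(a),np.cos(a)]])
for c in ["top","scene"]:
    r=eyes.read_camera(c);cv2.imwrite(f"pics/{c}_end.png",r["img"][:,:,::-1]);W=cloud(r)
    for n,p,rad,zl in [("rasp",(.494,-.333),.025,.018),("pot",(.435,-.26),.035,.022),("legg",(.55,-.262),.035,.022),("block",(.458,.267),.05,.025),("segg",(.546,.293),.03,.02),("off",(.439,.105),.05,.015),("tin",(.549,-.112),.035,.03)]:
        q=W[near(W,p,rad,zl,.1)];rc=cv2.minAreaRect((q[:,:2]*1000).astype(np.float32))
        ctr=np.array(rc[0])/1000
        print(c,n,"world",ctr.round(3),"tray",(ctr-big if ctr[1]<0 else Rt@(ctr-sm)).round(3),np.round(rc[1],0),round(rc[2],1),"ztop",q[:,2].max().round(3))
    for n in ["rasp_mid","large_egg_mid","small_egg_mid","pot_mid","block_mid","offcut_mid","wax_tin_mid"]:
        print(n,[(np.round(d["xyz"],3).tolist(),round(d["conf"],2)) for d in eyes.tip_of(n,c)])
E
```

```text
top rasp world [ 0.494 -0.331] tray [-0.    -0.037] [24. 49.] 89.2 ztop 0.036
top pot world [ 0.435 -0.26 ] tray [-0.059  0.034] [53. 53.] 2.2 ztop 0.042
top legg world [ 0.549 -0.261] tray [0.055 0.034] [50. 45.] 26.0 ztop 0.078
top block world [0.459 0.266] tray [-0.038  0.   ] [80. 46.] 16.6 ztop 0.043
top segg world [0.546 0.29 ] tray [ 0.053 -0.002] [33. 38.] 82.1 ztop 0.062
top off world [0.443 0.106] tray [-0.099 -0.149] [56. 47.] 55.3 ztop 0.046
top tin world [ 0.547 -0.11 ] tray [0.053 0.184] [48. 49.] 46.8 ztop 0.045
rasp_mid [([0.493, -0.333, 0.019], 0.58)]
large_egg_mid [([0.338, -0.08, 0.036], 0.64), ([0.55, -0.263, 0.039], 0.57)]
small_egg_mid [([0.63, 0.126, 0.028], 0.81), ([0.548, 0.289, 0.035], 0.58)]
pot_mid [([0.44, -0.259, 0.024], 0.95)]
block_mid [([0.459, 0.261, 0.027], 0.91)]
offcut_mid [([0.441, 0.103, 0.017], 0.62)]
wax_tin_mid [([0.548, -0.112, 0.018], 0.88)]
scene rasp world [ 0.494 -0.332] tray [ 0.    -0.037] [49. 24.] 0.5 ztop 0.035
scene pot world [ 0.437 -0.261] tray [-0.057  0.034] [52. 53.] 85.4 ztop 0.039
scene legg world [ 0.553 -0.264] tray [0.059 0.03 ] [49. 47.] 87.5 ztop 0.077
scene block world [0.459 0.266] tray [-0.037  0.   ] [80. 49.] 17.4 ztop 0.039
scene segg world [0.549 0.287] tray [ 0.056 -0.006] [38. 32.] 25.9 ztop 0.06
scene off world [0.445 0.106] tray [-0.097 -0.15 ] [57. 48.] 55.5 ztop 0.042
scene tin world [ 0.549 -0.111] tray [0.055 0.184] [49. 49.] 37.4 ztop 0.042
rasp_mid [([0.498, -0.335, 0.019], 0.9), ([0.458, 0.266, 0.017], 0.72)]
large_egg_mid [([0.335, -0.078, 0.033], 0.66), ([0.548, -0.267, 0.042], 0.57)]
small_egg_mid [([0.63, 0.126, 0.026], 0.56)]
pot_mid [([0.436, -0.26, 0.022], 0.56)]
block_mid [([0.458, 0.268, 0.017], 0.89)]
offcut_mid [([0.442, 0.105, 0.017], 0.59)]
wax_tin_mid [([0.548, -0.109, 0.016], 0.59), ([0.439, 0.104, 0.018], 0.55)]
```

View pics/scene_end.png

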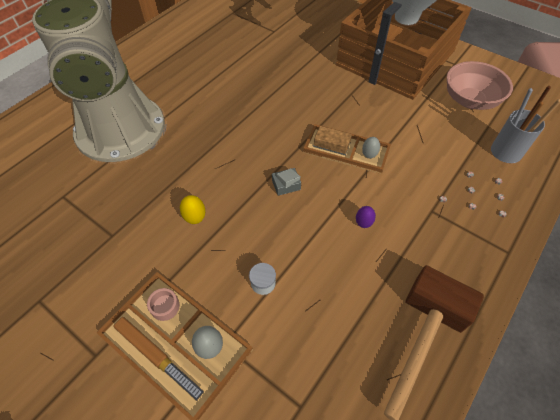

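View pics/top_end.png

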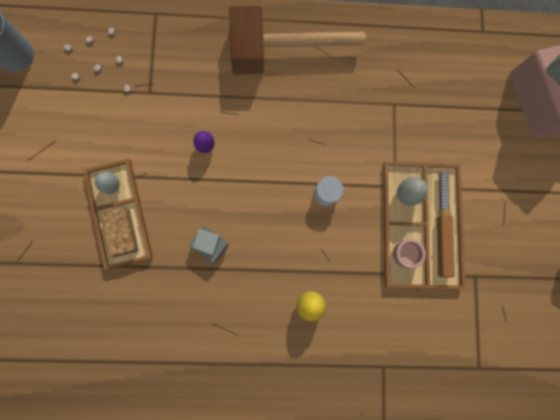

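Both views show all five parts in their bays and upright. In the top view these are rasp (446,225), large egg (412,190), pot (411,254), block (118,230) and small egg (107,182). Offcut, tin and look-alikes have not moved. Handing in.

```bash
python3 -c "
from workcell import ticket,monitor
print(ticket.hand_in(),monitor.get_state()['clock'])"
```

```text
the job is handed in; nothing more can be done
the job is handed in; nothing more can be done
```

Both kits are made up and the job was handed in at about 43 s on the robot's clock, well inside the 141 s limit; no verdict was reported.

- **Wider tray:** the rasp lies in the long bay, the pot is in the -x short bay, and the large egg is in the +x short bay.
- **Narrow tray:** the sanding block lies along the longer bay and the small egg is in the shorter bay.

**Last checks:** the top and scene cameras put every part within 6 mm of its bay centre. Top heights agreed with each part resting on the tray floor, allowing for about 2–5 mm of camera bias. The eggs, pot and block look upright. The offcut, wax tin, and yellow and purple look-alikes are where they started, within a couple of millimetres. The stone pieces were lowered to within about 1 mm of the tray floor before the jaws opened.

**Disagreements:**
- The networks named the look-alikes as eggs, and ranked them first. In the scene view they also missed the small egg, and gave the block as a second rasp and the offcut as a second tin. I settled each of these by the pictures and depth.
- The two cameras differed by up to 4 mm on the egg centres, since each sees a different side.
- The finger opening read 1–3 mm less than the nominal part widths.

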